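Pull-test two snap-in pins and scrap the one that does not hold

ROBOT

A 6-joint arm with a two-finger parallel gripper is mounted at the origin on a cart in front of the work surface, level with it; the furniture and walls round the work are solid. World frame = base frame: x ahead of the robot, y to its left, z up, the work surface at z = 0. Lengths are in m, angles in rad, forces in N, time in s.
With the tool pointing down it reaches from about 0.35 to 0.775 m from the base axis. Payload 5.5 kg.
Tool frame: the origin (TCP) lies between the finger pads; the fingertips stand 11 mm ahead of it and the grasp point (between the pads) lies 8 mm behind it (tips_ahead is the distance from the TCP to the fingertips, in m); z points along the fingers, y is the line along which they close (so a half turn about z gives the same grasp; the last joint's range is limited). The gripper opens to 85 mm and grips with 20 to 120 N. Pads are 22 mm wide; open, the fingers measure 114 mm over their backs; the gripper's body (76 mm by 85 mm) begins 54 mm behind the grasp point. The pads swing forward as they close: fully open they stand 13 mm farther back than shut.
Start: joints at [-1.377, 0.313, 0.046, 1.304, 0, 1.431], TCP at [0.188, -0.543, 0.242] pointing down, gripper open.
Joint ranges: [-2.76, 2.76], [-0.86, 1.69], [-1.03, 1.26], [-2.2, 2.34], [-1.47, 1.5], [-3.14, 3.14]. Speed limits (rad/s): [2.57, 2.57, 3.14, 3.14, 3.14, 3.14].

INTERFACE

Orientations are given as a unit quaternion [w, x, y, z].
In Python, from workcell import * gives the robot as it stands. The module is installed in compiled form; this text tells all that it offers.
- The arm moves only by the tool jog_arm, never from a script. Its argument "moves" is a list of rows, each an object with "fingers": the closure, from 0 (fully open) to 1 (shut); "slide": the shift along the tool's x, y, z in mm, a list of three; "angular": the turn, a rotation vector about the tool's x, y, z in degrees, a list of three. A call has 1 to 10 rows; each row is the pose to reach, as a shift and turn from the pose commanded when the call began, along the tool's axes at that moment; what a row does not reach only later rows make up. A row lasts 1/12 s, in which the tool goes at most 41.7 mm and 7.16 degrees, less where a joint would pass 70% of its speed; a pose out of reach is approached as far as the arm can. A call with a gripper value outside its range is refused whole. The fingers move at their own pace and stop on an object; "squeeze" is the grip in N (left out, the last holds). Time passes only in rows, so rows that repeat a pose let the fingers close. It gives the time, the measured TCP pose, the force, the opening and the grip force at its end, in the units of the state.
- get_state(): the state, without advancing time (a new reading comes with each control period).
- read_camera(name): name is "side" or "top" or "wrist"; returns a dict with "color" (420x560x3 uint8, red, green, blue), "fovy" (degrees; the focal length in pixels is half the picture's height over the tangent of half this angle, whatever the lens; pixels are square), "cx", "cy" (the principal point, pixels), "world_from_camera" (4x4, takes a point from camera to world coordinates); the wrist camera has in their place "tool_from_camera" (4x4, takes a point from camera to tool coordinates, whose origin is the TCP and whose axes are the flange's). Camera axes: x right, y down, z forward; pixel columns grow to the right and rows downward; lengths in m; the calibration is good to about 2 mm. A picture is of the moment at which its call begins: read the wrist's pose just before it. There is no depth.
- hand_in(): hands the job in; it is judged then, once.
Trained networks look in a picture, given as the dict that the camera call returned (one of the last four; its "shot" number tells which), for a name from the list of things; names that differ only in an ending like _2 or _b are one class to them, and where a whole thing is asked for, a point or a joint stands for the part that bears it (a point fixed in the world has none). Each returns a list of dicts, best first, with "p" (0 to 1); they miss things now and then, are a little off and sometimes report something else, mostly with a low value. They report only what shows in the picture. A call takes as long as a camera call. They do not tell look-alikes from the thing itself.
- look_for(target, picture): "point" ([column, row] in pixels, amid what is visible of it).
- tip_of(target, picture): "point" ([column, row] in pixels: a listed point, or the origin of a listed thing).
The state is a dict: "clock": time; "joint_pos": joint angles; "qvel": joint speeds; "tau": joint torques, N m; "tcp_pos": TCP position; "orientation": TCP orientation; "wrist_force": force on the tool from outside, world axes, zero at the start; "ft_torque": the same for the moment, N m; "finger_gap": finger opening in m; "grip_force": force on a finger pad.
Only numpy, scipy, OpenCV 4.12 (cv2) and the standard library are available. Lean on these libraries where they do the work, as an engineer would, in place of code of your own. Each camera call takes 0.05 s, during which the arm holds its last target. There are 200 camera calls.

TASK

One of the two knob-headed pins in the fixture has lost the collar that should hold it in. Find it by tugging: the sound pin must be pulled straight up with about 15 N and held so for a second, never more than 25 N, and be left fully seated in its bore. Put the pin that pulls out into the open parts bin, and leave the other things lying about alone.

Things in the scene. Friction and masses are not known exactly. Their poses are not given: they have to be found in the camera images.
- fixture: Fixed grey box with an aluminium cover, 64 x 190 x 47 mm (x, y, z), with an 8 mm thick bolted foot beyond each end (246 mm long over the feet in y). Origin at the centre of its underside on the bench, z up, y along the row of pins. Two upright bores in the cover, at y = -50 and y = +50 mm, 14 mm wide.
- retainer: Sprung steel strip hidden inside the fixture, above the sound pin's collar; it serves both bores. The sound pin rises freely about 2 mm, then lifts the strip, which yields about 1 mm per 6 N and has a hard stop at 6 mm; it springs back when the pull is let go. Origin at the fixture's origin; nothing to handle.
- pin_a_grip (a point): Grip centre of a 0.09 kg steel pin, z along the pin, up. Knurled knob 24 mm across, from 18 mm below to 16 mm above this point; below it a flange 30 mm across, 5 mm thick, rests on the cover 30 mm under this point; the shank (12 mm) reaches at most 69 mm under this point. Either pin may stand in either bore.
- pin_b_grip (a point): The same point of the other pin, of equal size and alike outside. A pin that has lost its collar is held only by a drag of less than 8 N and then slides out of its bore; a sound one is stopped by the retainer. Closing jaws may press the pin down by some 5 N, so the pull counts from the reading before the grasp.
- bin: Fixed open plastic parts bin with a low front, 166 x 106 x 75 mm (x, y, z), origin at the centre of its underside on the bench; walls about 3 mm.
- wrench: Combination wrench lying on the bench, 36 x 232 x 9 mm, origin under its middle. Bystander.
- gear_wheel: Gear wheel lying flat, 72 mm in diameter, 22 mm tall, origin under its middle. Bystander.
- tape: Tape measure standing on the bench, 37 x 78 x 62 mm, origin under its middle. Bystander.
There are look-alikes about, which are no part of the job. Leave any orange look-alike of the part that bears pin_a_grip alone. What is shaped like the part that bears pin_b_grip but blue is not meant.

How it is judged:
On the way:
1. the sound pin is pulled straight up against its retainer with 10 to 25 N for at least 0.5 s (((contact force between pin_a and retainer between 10 and 25 N and angle between pin_a_grip's own z axis and vertical below 0.12 rad) or (contact force between pin_b and retainer between 10 and 25 N and angle between pin_b_grip's own z axis and vertical below 0.12 rad))), for 0.5 s.
At the end, for the whole second after the job is handed in: The sound pin stands upright and fully seated where it was (within 3 mm), the pin without collar lies at rest inside the parts bin, and nothing is held (((distance of pin_b_grip from where it was at the start of the episode below 0.003 m and angle between pin_b_grip's own z axis and vertical below 0.06 rad and x of pin_a_grip in the frame of bin between -0.085 and 0.085 m and y of pin_a_grip in the frame of bin between -0.055 and 0.055 m and z of pin_a_grip in the frame of bin below 0.085 m and contact force between pin_a and bin above 0.2 N) or (distance of pin_a_grip from where it was at the start of the episode below 0.003 m and angle between pin_a_grip's own z axis and vertical below 0.06 rad and x of pin_b_grip in the frame of bin between -0.085 and 0.085 m and y of pin_b_grip in the frame of bin between -0.055 and 0.055 m and z of pin_b_grip in the frame of bin below 0.085 m and contact force between pin_b and bin above 0.2 N)) and linear speed of each of pin_a, pin_b below 0.05 m/s); the robot touches nothing.
It fails at once if a pin is pulled with more than 25 N against the retainer (contact force between any of pin_a, pin_b and retainer above 25 N).
It fails at once if a bystander (wrench, gear wheel, tape measure) is moved by more than 20 mm (distance of any of wrench, gear_wheel, tape from where it was at the start of the episode above 0.02 m).
It also fails if it takes over 64 s, if anything falls off the work surface, if the arm or the gripper's body presses on something with over 40 N, if the wrist force passes 120 N, or if a joint passes its speed limit or range.

## Working session

There is one attempt and no reset: what is moved stays moved. The work goes in short steps, Python scripts to look and compute and a tool call to move; the robot and the scene stay as the last step left them, time stands still between calls to the robot, and variables do not carry over. Pictures are saved under pics/ and viewed, at most 10 in all, crops included, and the job is handed in when it is done.

Besides the shell and the picture viewer there is one more tool, called after "Request:" as name(argument=value, ...), one argument or row to a line, values as JSON. jog_arm: Moves the arm, as the interface text tells. Its arguments: {"type":"object","properties":{"moves":{"type":"array","items":{"type":"object","properties":{"fingers":{"type":"number"},"slide":{"type":"array","items":{"type":"number"}},"angular":{"type":"array","items":{"type":"number"}}}}},"squeeze":{"type":"number"}},"required":["moves"]}

```bash
mkdir -p pics; cat > h.py <<'E'
from workcell import *
import numpy as np, cv2
from scipy.spatial.transform import Rotation as R
def Rq(q): return R.from_quat([q[1],q[2],q[3],q[0]])
def ray(p,uv,st=None):
    f=p["color"].shape[0]/2/np.tan(np.radians(p["fovy"])/2)
    d=np.array([(uv[0]-p["cx"])/f,(uv[1]-p["cy"])/f,1])
    if "world_from_camera" in p: T=np.array(p["world_from_camera"])
    else:
        A=np.eye(4);A[:3,:3]=Rq(st["orientation"]).as_matrix();A[:3,3]=st["tcp_pos"];T=A@np.array(p["tool_from_camera"])
    return T[:3,3],T[:3,:3]@d
def atz(p,uv,z,st=None):
    o,d=ray(p,uv,st); return o+d*(z-o[2])/d[2]
def tri(rs):
    A=0;b=0
    for o,d in rs:
        d=d/np.linalg.norm(d);P=np.eye(3)-np.outer(d,d);A=A+P;b=b+P@o
    return np.linalg.solve(A,b)
def save(p,n): cv2.imwrite(f"pics/{n}.png",p["color"][:,:,::-1])
E
cat > a.py <<'E'
from h import *
np.set_printoptions(precision=3,suppress=True)
s=get_state();print(s)
P={n:read_camera(n) for n in("top","side")}
for n,p in P.items():
    save(p,n+"0")
    for t in("pin_a_grip","fixture","bin","wrench","gear_wheel","tape"):
        z=0.077 if "pin" in t else 0
        print(n,t,[(np.round(r["point"]),round(r["p"],2),atz(p,r["point"],z)) for r in tip_of(t,p)[:5]])
E
python3 a.py; python3 -c "
import cv2,numpy as np
cv2.imwrite('pics/both.png',cv2.resize(np.vstack([cv2.imread('pics/top0.png')]),None,fx=1.4,fy=1.4))"
```

```text
{'clock': 0.0, 'joint_pos': array([-1.377,  0.314,  0.045,  1.304,  0.   ,  1.431]), 'qvel': array([ 0.002,  0.001, -0.001,  0.001, -0.001, -0.   ]), 'tau': array([ -0.   , -48.063,  29.853,   0.02 ,   0.   ,   0.   ]), 'tcp_pos': array([ 0.188, -0.543,  0.241]), 'orientation': array([-0.001,  0.986,  0.166, -0.   ]), 'wrist_force': array([-0.209,  0.586,  0.239]), 'ft_torque': array([0.017, 0.02 , 0.031]), 'grip_force': 0.0, 'finger_gap': 0.08501992378235126}
top pin_a_grip [(array([222., 268.]), 0.58, array([0.449, 0.181, 0.077])), (array([222., 236.]), 0.51, array([0.547, 0.187, 0.077])), (array([200., 268.]), 0.51, array([0.449, 0.251, 0.077]))]
top fixture [(array([240., 235.]), 0.92, array([0.56 , 0.135, 0.   ])), (array([288., 189.]), 0.54, array([ 0.715, -0.023,  0.   ]))]
top bin [(array([398., 239.]), 0.95, array([ 0.554, -0.387,  0.   ])), (array([219., 237.]), 0.58, array([0.551, 0.203, 0.   ]))]
top wrench [(array([174., 195.]), 0.74, array([0.69 , 0.356, 0.   ]))]
top gear_wheel [(array([221., 235.]), 0.56, array([0.56 , 0.198, 0.   ])), (array([291., 189.]), 0.51, array([ 0.716, -0.031,  0.   ]))]
top tape [(array([331., 205.]), 0.76, array([ 0.663, -0.164,  0.   ]))]
side pin_a_grip [(array([354., 255.]), 0.92, array([0.444, 0.247, 0.077])), (array([304., 241.]), 0.74, array([0.551, 0.201, 0.077])), (array([345., 240.]), 0.64, array([0.457, 0.187, 0.077]))]
side fixture [(array([294., 255.]), 0.87, array([0.574, 0.145, 0.   ]))]
side bin [(array([303., 239.]), 0.69, array([0.55 , 0.069, 0.   ])), (array([303., 178.]), 0.65, array([ 0.55 , -0.349,  0.   ]))]
side wrench [(array([232., 310.]), 0.84, array([0.695, 0.353, 0.   ]))]
side gear_wheel [(array([244., 220.]), 0.47, array([ 0.722, -0.022,  0.   ]))]
side tape [(array([268., 198.]), 0.86, array([ 0.663, -0.173,  0.   ]))]
```

View pics/both.png

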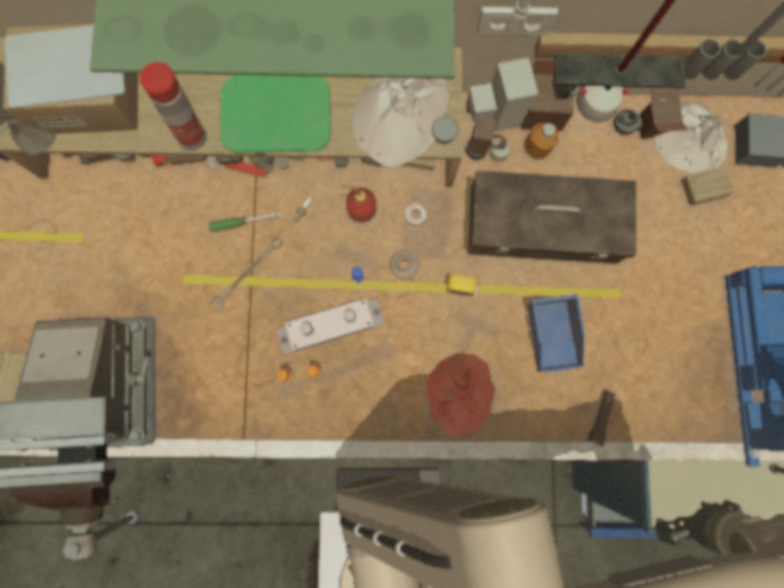

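View pics/side0.png

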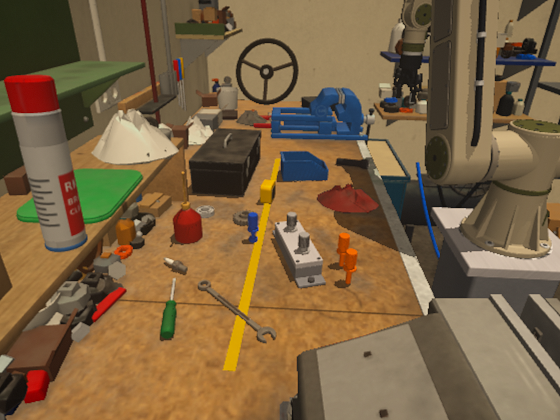

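The top view shows the grey fixture at about (236,232) with pin knobs near (219,234) and (250,226). The orange look-alikes are at (202,268) and (224,264), the blue one at (255,195), and the bin at (398,238). In the side view the pins are at (304,241) and (291,220).

```bash
cat > b.py <<'E'
from h import *
np.set_printoptions(precision=4,suppress=True)
s=get_state();t=read_camera("top");c=read_camera("side")
p1=tri([ray(t,(219,234)),ray(c,(304,241))]);p2=tri([ray(t,(250,226)),ray(c,(291.5,221))])
print(p1,p2,np.linalg.norm(p1-p2))
# bin corners in top (px/1.4), rim z .075
for uv in((531,298),(577,296),(584,364),(539,371)): print(atz(t,np.array(uv)/1.4,0.06))
M=Rq(s["orientation"]).as_matrix();print(M)
m=(p1+p2)/2; m[2]=.26
print("shift tool mm",M.T@(m-s["tcp_pos"])*1000)
E
python3 b.py; python3 -c "
from h import *
s=get_state();p=read_camera('wrist');print(p['tool_from_camera'],p['fovy'],p['cx'],p['cy'])"
```

```text
[0.5526 0.1953 0.074 ] [0.5815 0.0993 0.0707] 0.10027714300326074
[ 0.6294 -0.3119  0.06  ]
[ 0.6354 -0.4177  0.06  ]
[ 0.4806 -0.4278  0.06  ]
[ 0.4639 -0.3257  0.06  ]
[[ 0.9448  0.3276  0.    ]
 [ 0.3276 -0.9448 -0.0002]
 [-0.      0.0002 -1.    ]]
shift tool mm [ 584.0129 -528.4448  -17.7479]
[[ 4.67068882e-04 -9.60512498e-01 -2.78236452e-01  7.07953819e-02]
 [ 9.99999281e-01  7.55948914e-04 -9.30970159e-04 -1.48043873e-03]
 [ 1.10454102e-03 -2.78235817e-01  9.60512160e-01 -1.32054561e-01]
 [ 0.00000000e+00  0.00000000e+00  0.00000000e+00  1.00000000e+00]] 68.00987937679156 276.06015907665096 214.37021844968012
```

Request:
jog_arm(
  moves=[
    {"fingers": 0, "slide": [290, -264, -18], "angular": [0, 0, -45]},
    {"fingers": 0, "slide": [290, -264, -18], "angular": [0, 0, -45]},
    {"fingers": 0, "slide": [290, -264, -18], "angular": [0, 0, -45]},
    {"fingers": 0, "slide": [290, -264, -18], "angular": [0, 0, -45]},
    {"fingers": 0, "slide": [290, -264, -18], "angular": [0, 0, -45]},
    {"fingers": 0, "slide": [290, -264, -18], "angular": [0, 0, -45]},
    {"fingers": 0, "slide": [290, -264, -18], "angular": [0, 0, -45]},
    {"fingers": 0, "slide": [290, -264, -18], "angular": [0, 0, -45]},
    {"fingers": 0, "slide": [290, -264, -18], "angular": [0, 0, -45]},
    {"fingers": 0, "slide": [290, -264, -18], "angular": [0, 0, -45]},
  ],
)

```text
clock: 1.68
tcp_pos: [0.377, -0.1951, 0.2609]
orientation: [0.0, 0.847, 0.532, 0.001]
wrist_force: [-1.1, -0.0, 0.4]
finger_gap: 0.0853
grip_force: 0.0
```

```bash
cat > go.py <<'E'
import sys
from h import *
# target TCP x y z, tool-y yaw deg (tool down)
np.set_printoptions(precision=2,suppress=True)
x,y,z,yaw=map(float,sys.argv[1:5]);s=get_state();M=Rq(s["orientation"])
a=np.radians(yaw);ty=np.array([np.cos(a),np.sin(a),0]);tz=np.array([0,0,-1.]);T=R.from_matrix(np.c_[np.cross(ty,tz),ty,tz])
print("slide",M.inv().apply(np.array([x,y,z])-s["tcp_pos"])*1000,"ang",np.degrees((M.inv()*T).as_rotvec()))
print(s["clock"],s["tcp_pos"]*1000,s["joint_pos"],s["wrist_force"],s["finger_gap"],s["grip_force"])
E
python3 go.py .567 .147 .26 16.8
```

```text
slide [390.66  23.     1.4 ] ang [  0.08  -0.04 -42.48]
1.6833 [ 376.97 -195.1   260.94] [-0.67  0.01 -0.27  1.29  0.    1.35] [-1.1  -0.01  0.38] 0.08533156194718007 0.0
```

Request:
jog_arm(
  moves=[
    {"slide": [391, 23, 1], "angular": [0, 0, -42.5]},
    {"slide": [391, 23, 1], "angular": [0, 0, -42.5]},
    {"slide": [391, 23, 1], "angular": [0, 0, -42.5]},
    {"slide": [391, 23, 1], "angular": [0, 0, -42.5]},
    {"slide": [391, 23, 1], "angular": [0, 0, -42.5]},
    {"slide": [391, 23, 1], "angular": [0, 0, -42.5]},
    {"slide": [391, 23, 1], "angular": [0, 0, -42.5]},
    {"slide": [391, 23, 1], "angular": [0, 0, -42.5]},
    {"slide": [391, 23, 1], "angular": [0, 0, -42.5]},
    {"slide": [391, 23, 1], "angular": [0, 0, -42.5]},
  ],
)

```text
schema error: expected keys fingers, slide, angular
```

Request:
jog_arm(
  moves=[
    {"slide": [0, 0, 0]},
    {"slide": [0, 0, 0]},
  ],
)

```text
schema error: expected keys fingers, slide, angular
```

```bash
cat > w.py <<'E'
import sys
from h import *
np.set_printoptions(precision=4,suppress=True)
s=get_state();p=read_camera("wrist");save(p,sys.argv[1])
print(s["tcp_pos"],s["clock"])
for r in tip_of("pin_a_grip",p)[:4]: print("pin",r["point"],r["p"],atz(p,r["point"],.077,s))
for r in tip_of("fixture",p)[:2]: print("fix",r["point"],r["p"],atz(p,r["point"],0,s))
E
python3 w.py w1; python3 go.py .567 .147 .26 16.8
```

```text
[ 0.377  -0.1951  0.2609] 1.6833
slide [393.23  22.48   0.46] ang [  0.04   0.05 -42.46]
1.8333 [ 376.44 -197.7   260.64] [-0.67  0.02 -0.27  1.29 -0.    1.35] [-0.31 -0.66 -0.29] 0.08548254173479555 0.0
```

View pics/w1.png

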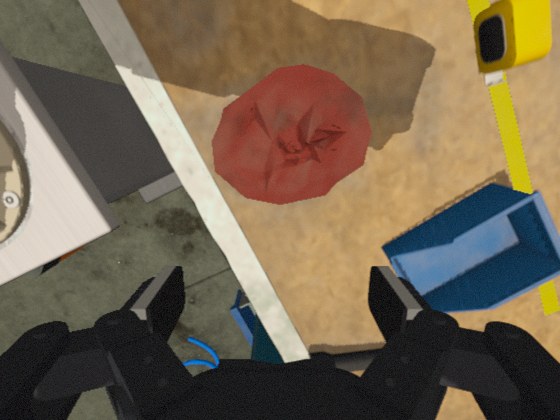

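The move was refused because all three keys are required. From here the picture shows the red cloth at (292,133) and the bin at about (475,250), with the fingers below.

Request:
jog_arm(
  moves=[
    {"fingers": 0, "slide": [393, 22, 0], "angular": [0, 0, -42.5]},
    {"fingers": 0, "slide": [393, 22, 0], "angular": [0, 0, -42.5]},
    {"fingers": 0, "slide": [393, 22, 0], "angular": [0, 0, -42.5]},
    {"fingers": 0, "slide": [393, 22, 0], "angular": [0, 0, -42.5]},
    {"fingers": 0, "slide": [393, 22, 0], "angular": [0, 0, -42.5]},
    {"fingers": 0, "slide": [393, 22, 0], "angular": [0, 0, -42.5]},
    {"fingers": 0, "slide": [393, 22, 0], "angular": [0, 0, -42.5]},
    {"fingers": 0, "slide": [393, 22, 0], "angular": [0, 0, -42.5]},
    {"fingers": 0, "slide": [393, 22, 0], "angular": [0, 0, -42.5]},
    {"fingers": 0, "slide": [393, 22, 0], "angular": [0, 0, -42.5]},
  ],
)

```text
clock: 2.67
tcp_pos: [0.5695, 0.1475, 0.2594]
orientation: [0.0, 0.597, 0.802, 0.001]
wrist_force: [-0.7, -0.2, -0.1]
finger_gap: 0.0853
grip_force: 0.0
```

Request:
jog_arm(
  moves=[
    {"fingers": 0, "slide": [0, 0, 0], "angular": [0, 0, 0]},
    {"fingers": 0, "slide": [0, 0, 0], "angular": [0, 0, 0]},
  ],
)

```text
clock: 2.83
tcp_pos: [0.5678, 0.1446, 0.2593]
orientation: [-0.0, 0.597, 0.802, -0.001]
wrist_force: [-0.1, -0.7, 0.6]
finger_gap: 0.0851
grip_force: 0.0
```

```bash
python3 w.py w2; python3 go.py .567 .147 .26 16.8
```

```text
[0.5678 0.1446 0.2593] 2.8333
pin [185.6, 60.1] 0.87 [0.4509 0.2443 0.077 ]
pin [277.4, 142.5] 0.85 [0.5531 0.1977 0.077 ]
pin [180.6, 129.4] 0.78 [0.4591 0.1825 0.077 ]
fix [276.0, 182.9] 0.71 [0.5673 0.1452 0.    ]
slide [3.51 1.09 0.18] ang [-0.04  0.02 -0.3 ]
2.9833 [566.95 143.33 260.18] [ 0.11  0.33  0.11  1.35 -0.    1.39] [1.23 0.18 0.63] 0.08537944049610909 0.0
```

View pics/w2.png

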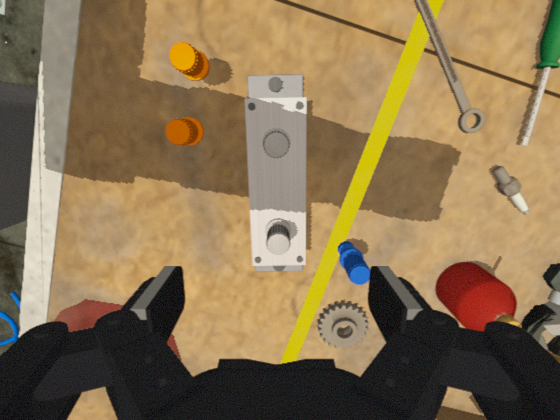

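The wrist picture shows pin 1's knob top at (276,144) and pin 2's at about (278,229). The orange look-alikes are left at (190,60) and (184,131), the blue one at (352,262) and the gear at (343,325).

```bash
python3 - <<'E'
from h import *
np.set_printoptions(precision=4,suppress=True)
s=get_state();p=read_camera("wrist")
for uv in((276,144),(278,229)):print(atz(p,uv,.093,s))
for uv,z in(((352,246),0.02),((357,270),.05),((357,270),.08)):print("blue",atz(p,uv,z,s))
for r in look_for("pin_a_grip",p): print(r["point"],r["p"])
E
python3 go.py .5530 .1960 .15 16.8
```

```text
[0.5514 0.1956 0.093 ]
[0.5773 0.1154 0.093 ]
blue [0.6824 0.0966 0.02  ]
blue [0.6881 0.0785 0.05  ]
blue [0.6757 0.0902 0.08  ]
[274.7, 144.0] 0.9
[181.5, 130.4] 0.65
[190.9, 62.6] 0.63
slide [ 54.32   1.53 110.55] ang [ 0.    0.02 -0.31]
3.0833 [566.94 143.51 260.57] [ 0.11  0.33  0.11  1.35 -0.    1.39] [ 0.17 -0.06 -0.2 ] 0.08515533776054875 0.0
```

Request:
jog_arm(
  moves=[
    {"fingers": 0.3, "slide": [54, 1.5, 130], "angular": [0, 0, -0.3]},
    {"fingers": 0.3, "slide": [54, 1.5, 130], "angular": [0, 0, -0.3]},
    {"fingers": 0.3, "slide": [54, 1.5, 130], "angular": [0, 0, -0.3]},
    {"fingers": 0.3, "slide": [54, 1.5, 130], "angular": [0, 0, -0.3]},
    {"fingers": 0.3, "slide": [54, 1.5, 130], "angular": [0, 0, -0.3]},
    {"fingers": 0.3, "slide": [54, 1.5, 130], "angular": [0, 0, -0.3]},
  ],
)

```text
clock: 3.58
tcp_pos: [0.5526, 0.1965, 0.1302]
orientation: [-0.0, 0.596, 0.803, -0.001]
wrist_force: [0.4, 0.3, 0.7]
finger_gap: 0.0598
grip_force: 0.0
```

```bash
python3 go.py .5525 .1957 .070 16.8; python3 w.py w3
```

```text
slide [-0.74 -0.2  60.15] ang [-0.09  0.02  0.1 ]
3.5833 [552.56 196.51 130.15] [ 0.21  0.39 -0.12  1.06 -0.    1.48] [0.44 0.28 0.66] 0.05976817245289737 0.0
[0.5526 0.1965 0.1302] 3.5833
pin [128.9, 221.5] 0.87 [0.4606 0.1832 0.077 ]
pin [272.4, 245.0] 0.83 [0.5508 0.1943 0.077 ]
pin [134.8, 120.4] 0.59 [0.4539 0.2443 0.077 ]
fix [275.8, 264.5] 0.93 [0.5673 0.1471 0.    ]
```

View pics/w3.png

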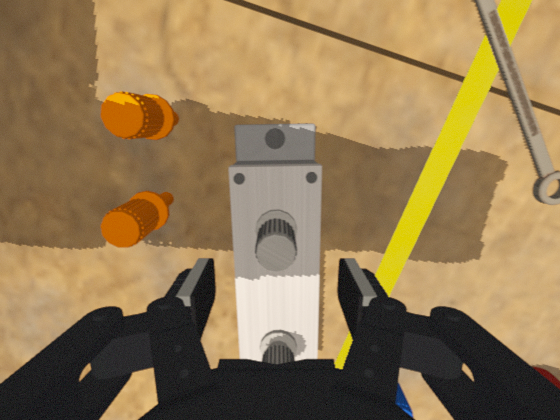

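Knob top of pin 1 is at (276,254), centred between the fingers at x≈277; orange look-alikes are well clear on the left.

Request:
jog_arm(
  moves=[
    {"fingers": 0.3, "slide": [-1, 0, 30], "angular": [0, 0, 0]},
    {"fingers": 0.3, "slide": [-1, 0, 60], "angular": [0, 0, 0]},
    {"fingers": 0.3, "slide": [-1, 0, 60], "angular": [0, 0, 0]},
    {"fingers": 0.3, "slide": [-1, 0, 60], "angular": [0, 0, 0]},
    {"fingers": 0.3, "slide": [-1, 0, 60], "angular": [0, 0, 0]},
    {"fingers": 0.3, "slide": [-1, 0, 60], "angular": [0, 0, 0]},
  ],
)

```text
clock: 4.23
tcp_pos: [0.5554, 0.1965, 0.0728]
orientation: [0.001, 0.595, 0.803, 0.001]
wrist_force: [0.1, 0.1, 0.7]
finger_gap: 0.0601
grip_force: 0.0
```

Request:
jog_arm(
  moves=[
    {"fingers": 1, "slide": [0, 0, 0], "angular": [0, 0, 0]},
    {"fingers": 1, "slide": [0, 0, 0], "angular": [0, 0, 0]},
    {"fingers": 1, "slide": [0, 0, 0], "angular": [0, 0, 0]},
    {"fingers": 1, "slide": [0, 0, 0], "angular": [0, 0, 0]},
    {"fingers": 1, "slide": [0, 0, 0], "angular": [0, 0, 0]},
    {"fingers": 1, "slide": [0, 0, 0], "angular": [0, 0, 0]},
  ],
  squeeze=60,
)

```text
clock: 4.73
tcp_pos: [0.5531, 0.1963, 0.0714]
orientation: [0.0, 0.595, 0.804, -0.0]
wrist_force: [-3.6, -1.4, 5.9]
finger_gap: 0.0224
grip_force: 58.4
```

```bash
python3 go.py .5525 .1957 .070 16.8
```

```text
slide [-0.36 -0.77  1.36] ang [-0.    0.02  0.13]
4.7333 [553.13 196.27  71.36] [ 0.2   0.44 -0.2   0.93 -0.    1.48] [-3.58 -1.37  5.94] 0.022369833175779934 58.412357568740845
```

Request:
jog_arm(
  moves=[
    {"fingers": 1, "slide": [0, 0, -0.5], "angular": [0, 0, 0]},
    {"fingers": 1, "slide": [0, 0, -1], "angular": [0, 0, 0]},
    {"fingers": 1, "slide": [0, 0, -1.5], "angular": [0, 0, 0]},
    {"fingers": 1, "slide": [0, 0, -2], "angular": [0, 0, 0]},
    {"fingers": 1, "slide": [0, 0, -2.5], "angular": [0, 0, 0]},
    {"fingers": 1, "slide": [0, 0, -3], "angular": [0, 0, 0]},
    {"fingers": 1, "slide": [0, 0, -3], "angular": [0, 0, 0]},
    {"fingers": 1, "slide": [0, 0, -3], "angular": [0, 0, 0]},
  ],
)

```text
clock: 5.4
tcp_pos: [0.5531, 0.1963, 0.073]
orientation: [-0.0, 0.595, 0.803, -0.0]
wrist_force: [-0.6, -0.5, -4.2]
finger_gap: 0.0225
grip_force: 58.8
```

Request:
jog_arm(
  moves=[
    {"fingers": 1, "slide": [0, 0, -0.5], "angular": [0, 0, 0]},
    {"fingers": 1, "slide": [0, 0, -1], "angular": [0, 0, 0]},
    {"fingers": 1, "slide": [0, 0, -1.5], "angular": [0, 0, 0]},
    {"fingers": 1, "slide": [0, 0, -1.5], "angular": [0, 0, 0]},
    {"fingers": 1, "slide": [0, 0, -1.5], "angular": [0, 0, 0]},
  ],
)

```text
clock: 5.82
tcp_pos: [0.5534, 0.1963, 0.0749]
orientation: [0.0, 0.595, 0.803, -0.0]
wrist_force: [-1.2, -1.1, -2.6]
finger_gap: 0.0225
grip_force: 59.0
```

Request:
jog_arm(
  moves=[
    {"fingers": 1, "slide": [0, 0, -0.5], "angular": [0, 0, 0]},
    {"fingers": 1, "slide": [0, 0, -1], "angular": [0, 0, 0]},
    {"fingers": 1, "slide": [0, 0, -1.5], "angular": [0, 0, 0]},
    {"fingers": 1, "slide": [0, 0, -1.5], "angular": [0, 0, 0]},
    {"fingers": 1, "slide": [0, 0, -1.5], "angular": [0, 0, 0]},
  ],
)

```text
clock: 6.23
tcp_pos: [0.5536, 0.1964, 0.0765]
orientation: [0.0, 0.595, 0.803, 0.0]
wrist_force: [-0.5, -0.3, -2.6]
finger_gap: 0.0227
grip_force: 59.0
```

Request:
jog_arm(
  moves=[
    {"fingers": 1, "slide": [0, 0, -0.5], "angular": [0, 0, 0]},
    {"fingers": 1, "slide": [0, 0, -1], "angular": [0, 0, 0]},
    {"fingers": 1, "slide": [0, 0, -1.5], "angular": [0, 0, 0]},
    {"fingers": 1, "slide": [0, 0, -2], "angular": [0, 0, 0]},
    {"fingers": 1, "slide": [0, 0, -2.5], "angular": [0, 0, 0]},
    {"fingers": 1, "slide": [0, 0, -3], "angular": [0, 0, 0]},
    {"fingers": 1, "slide": [0, 0, -3], "angular": [0, 0, 0]},
  ],
)

```text
clock: 6.82
tcp_pos: [0.5537, 0.1963, 0.0795]
orientation: [0.0, 0.595, 0.803, 0.0]
wrist_force: [-0.9, -0.3, -3.2]
finger_gap: 0.0223
grip_force: 59.0
```

It slides out freely, so this is the pin without its collar. Drawing it out.

Request:
jog_arm(
  moves=[
    {"fingers": 1, "slide": [0, 0, -6], "angular": [0, 0, 0]},
    {"fingers": 1, "slide": [0, 0, -14], "angular": [0, 0, 0]},
    {"fingers": 1, "slide": [0, 0, -24], "angular": [0, 0, 0]},
    {"fingers": 1, "slide": [0, 0, -34], "angular": [0, 0, 0]},
    {"fingers": 1, "slide": [0, 0, -44], "angular": [0, 0, 0]},
    {"fingers": 1, "slide": [0, 0, -60], "angular": [0, 0, 0]},
    {"fingers": 1, "slide": [0, 0, -85], "angular": [0, 0, 0]},
    {"fingers": 1, "slide": [0, 0, -110], "angular": [0, 0, 0]},
    {"fingers": 1, "slide": [0, 0, -120], "angular": [0, 0, 0]},
    {"fingers": 1, "slide": [0, 0, -120], "angular": [0, 0, 0]},
  ],
)

```text
clock: 7.65
tcp_pos: [0.5557, 0.1969, 0.2036]
orientation: [0.003, 0.595, 0.803, 0.003]
wrist_force: [0.2, -0.0, -1.4]
finger_gap: 0.0227
grip_force: 59.2
```

```bash
python3 go.py .553 -.100 .20 10; python3 go.py .553 -.371 .20 5
```

```text
slide [-283.21  -89.03    3.12] ang [0.44 0.02 6.93]
7.65 [555.68 196.86 203.57] [ 0.2   0.35  0.    1.22 -0.    1.48] [ 0.16 -0.03 -1.42] 0.02266204887803751 59.167640805244446
slide [-542.47 -167.94    2.72] ang [ 0.44 -0.   11.93]
7.65 [555.68 196.86 203.57] [ 0.2   0.35  0.    1.22 -0.    1.48] [ 0.16 -0.03 -1.42] 0.02266204887803751 59.167640805244446
```

Request:
jog_arm(
  moves=[
    {"fingers": 1, "slide": [-30, -9, 0], "angular": [0, 0, 2]},
    {"fingers": 1, "slide": [-65, -20, 0], "angular": [0, 0, 4]},
    {"fingers": 1, "slide": [-100, -31, 0], "angular": [0, 0, 6]},
    {"fingers": 1, "slide": [-135, -42, 0], "angular": [0, 0, 8]},
    {"fingers": 1, "slide": [-170, -53, 0], "angular": [0, 0, 10]},
    {"fingers": 1, "slide": [-205, -64, 0], "angular": [0, 0, 12]},
    {"fingers": 1, "slide": [-240, -75, 0], "angular": [0, 0, 12]},
    {"fingers": 1, "slide": [-275, -85, 0], "angular": [0, 0, 12]},
    {"fingers": 1, "slide": [-310, -96, 0], "angular": [0, 0, 12]},
    {"fingers": 1, "slide": [-340, -105, 0], "angular": [0, 0, 12]},
  ],
)

```text
clock: 8.48
tcp_pos: [0.5511, -0.1617, 0.198]
orientation: [-0.001, 0.676, 0.736, -0.0]
wrist_force: [0.2, 0.0, -0.7]
finger_gap: 0.0225
grip_force: 59.2
```

```bash
python3 go.py .553 -.371 .20 5; python3 - <<'E'
from h import *
s=get_state();p=read_camera("wrist");save(p,"w4")
for r in tip_of("bin",p)[:2]: print(r,atz(p,r["point"],0,s))
E
```

```text
slide [-208.7   -15.91   -2.01] ang [-0.07 -0.02 -0.13]
8.4833 [ 551.15 -161.71  198.03] [-0.42  0.33 -0.04  1.2  -0.    1.06] [ 0.23  0.01 -0.72] 0.02252221331267712 59.168962240219116
{'point': [262.3, 357.1], 'p': 0.98} [ 0.55130654 -0.37458144  0.        ]
{'point': [274.2, 291.5], 'p': 0.41} [ 5.58563403e-01 -2.80044972e-01 -5.55111512e-17]
```

View pics/w4.png

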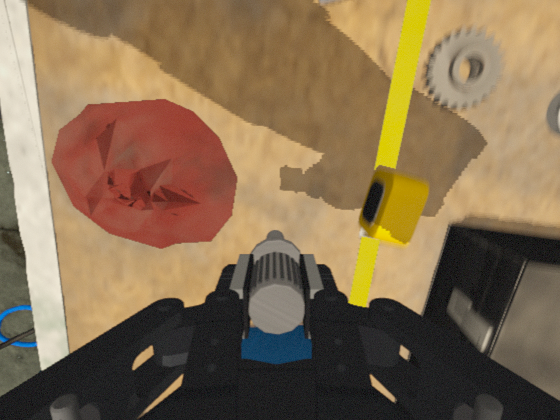

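The pin is still gripped at (277,295), the tape is at (397,205), and the bin is under the gripper.

Request:
jog_arm(
  moves=[
    {"fingers": 1, "slide": [-35, -3, 0], "angular": [0, 0, 0]},
    {"fingers": 1, "slide": [-70, -6, 0], "angular": [0, 0, 0]},
    {"fingers": 1, "slide": [-105, -9, 0], "angular": [0, 0, 0]},
    {"fingers": 1, "slide": [-140, -12, 0], "angular": [0, 0, 0]},
    {"fingers": 1, "slide": [-175, -14, 0], "angular": [0, 0, 0]},
    {"fingers": 1, "slide": [-200, -16, 0], "angular": [0, 0, 0]},
    {"fingers": 1, "slide": [-210, -16, 0], "angular": [0, 0, 0]},
    {"fingers": 1, "slide": [-210, -16, 0], "angular": [0, 0, 0]},
    {"fingers": 1, "slide": [-210, -16, 0], "angular": [0, 0, 0]},
  ],
)

```text
clock: 9.33
tcp_pos: [0.5538, -0.369, 0.1982]
orientation: [-0.001, 0.676, 0.737, 0.0]
wrist_force: [0.4, -0.2, -1.2]
finger_gap: 0.023
grip_force: 59.2
```

```bash
python3 go.py .553 -.373 .08 5; python3 - <<'E'
from h import *
t=read_camera("top");save(t,"t2")
for r in tip_of("bin",t)[:2]: print(r,atz(t,r["point"],0))
t=read_camera("side");p=t["color"][120:240,230:400]
cv2.imwrite("pics/s2.png",cv2.resize(p[:,:,::-1],None,fx=4,fy=4))
E
```

```text
slide [ -4.13  -0.99 118.17] ang [-0.07 -0.12 -0.08]
9.3333 [ 553.79 -369.04  198.17] [-0.71  0.51  0.23  1.3   0.    0.78] [ 0.36 -0.18 -1.16] 0.023045643404404827 59.168944358825684
{'point': [395.0, 239.4], 'p': 0.77} [ 0.55118035 -0.37587028  0.        ]
```

View pics/s2.png

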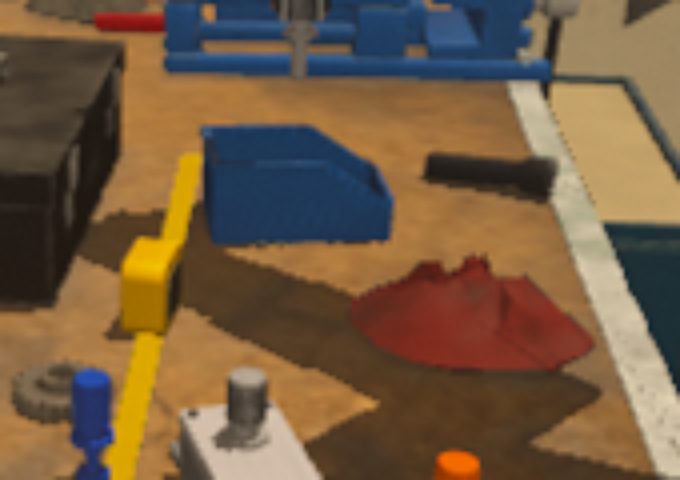

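The bin's low front faces the robot (about (355,215) in the crop). The remaining pin stands in the fixture at (247,400).

Request:
jog_arm(
  moves=[
    {"fingers": 1, "slide": [-6, 4, 25], "angular": [0, 0, 0]},
    {"fingers": 1, "slide": [-6, 4, 50], "angular": [0, 0, 0]},
    {"fingers": 1, "slide": [-6, 4, 75], "angular": [0, 0, 0]},
    {"fingers": 1, "slide": [-6, 4, 95], "angular": [0, 0, 0]},
    {"fingers": 1, "slide": [-6, 4, 110], "angular": [0, 0, 0]},
    {"fingers": 1, "slide": [-6, 4, 118], "angular": [0, 0, 0]},
    {"fingers": 1, "slide": [-6, 4, 118], "angular": [0, 0, 0]},
    {"fingers": 1, "slide": [-6, 4, 118], "angular": [0, 0, 0]},
  ],
)

```text
clock: 10.15
tcp_pos: [0.5589, -0.3749, 0.0818]
orientation: [0.0, 0.676, 0.737, -0.0]
wrist_force: [-0.2, -0.2, -0.5]
finger_gap: 0.0224
grip_force: 59.2
```

Request:
jog_arm(
  moves=[
    {"fingers": 0.3, "slide": [0, 0, 0], "angular": [0, 0, 0]},
    {"fingers": 0.3, "slide": [0, 0, 0], "angular": [0, 0, 0]},
    {"fingers": 0.3, "slide": [0, 0, 0], "angular": [0, 0, 0]},
    {"fingers": 0.3, "slide": [0, 0, 0], "angular": [0, 0, 0]},
    {"fingers": 0.3, "slide": [0, 0, 0], "angular": [0, 0, 0]},
  ],
)

```text
clock: 10.57
tcp_pos: [0.5588, -0.3761, 0.082]
orientation: [0.001, 0.676, 0.737, 0.0]
wrist_force: [0.1, -0.1, 0.7]
finger_gap: 0.0598
grip_force: 0.0
```

Request:
jog_arm(
  moves=[
    {"fingers": 0.3, "slide": [0, 0, -20], "angular": [0, 0, 0]},
    {"fingers": 0.3, "slide": [0, 0, -50], "angular": [0, 0, 0]},
    {"fingers": 0.3, "slide": [0, 0, -85], "angular": [0, 0, 0]},
    {"fingers": 0.3, "slide": [0, 0, -120], "angular": [0, 0, 0]},
    {"fingers": 0.3, "slide": [0, 0, -125], "angular": [0, 0, 0]},
    {"fingers": 0.3, "slide": [0, 0, -125], "angular": [0, 0, 0]},
  ],
)

```text
clock: 11.07
tcp_pos: [0.5601, -0.3772, 0.2105]
orientation: [0.004, 0.676, 0.737, 0.0]
wrist_force: [-0.4, 0.9, -0.6]
finger_gap: 0.0598
grip_force: 0.0
```

```bash
python3 - <<'E'
from h import *
p=read_camera("wrist");save(p,"w5")
t=read_camera("top");c=t["color"][180:300,340:460]
cv2.imwrite("pics/t5.png",np.hstack([p["color"][:,:,::-1][:, :380],cv2.resize(c[:,:,::-1],(420,420))]))
E
python3 go.py .5814 .100 .2 16.8
```

```text
slide [472.03  63.62   5.9 ] ang [ -0.     0.   -11.88]
11.1667 [ 558.47 -375.74  205.94] [-0.71  0.52  0.27  1.32 -0.    0.77] [-0.08 -0.18 -0.68] 0.05961174812838347 0.0
```

View pics/t5.png

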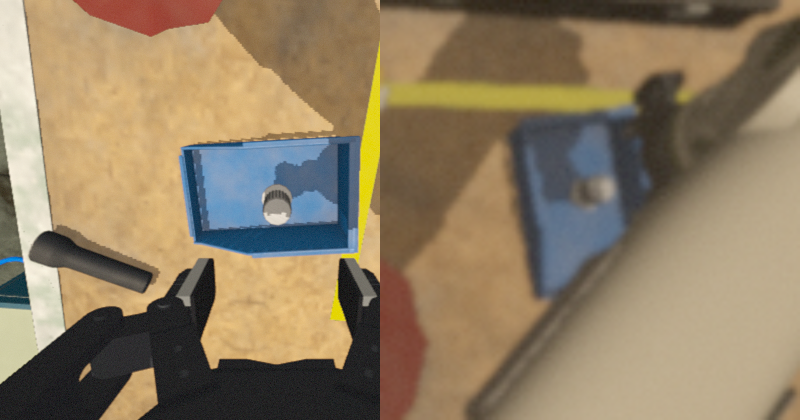

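The pin stands on its shank in the middle of the bin, at (277,203) in the left picture. Next is the other pin.

Request:
jog_arm(
  moves=[
    {"fingers": 0.3, "slide": [35, 5, 5], "angular": [0, 0, -2]},
    {"fingers": 0.3, "slide": [75, 10, 5], "angular": [0, 0, -5]},
    {"fingers": 0.3, "slide": [115, 15, 5], "angular": [0, 0, -8]},
    {"fingers": 0.3, "slide": [155, 21, 5], "angular": [0, 0, -10]},
    {"fingers": 0.3, "slide": [195, 26, 5], "angular": [0, 0, -12]},
    {"fingers": 0.3, "slide": [235, 32, 5], "angular": [0, 0, -12]},
    {"fingers": 0.3, "slide": [275, 37, 5], "angular": [0, 0, -12]},
    {"fingers": 0.3, "slide": [315, 42, 5], "angular": [0, 0, -12]},
    {"fingers": 0.3, "slide": [355, 48, 5], "angular": [0, 0, -12]},
    {"fingers": 0.3, "slide": [395, 53, 5], "angular": [0, 0, -12]},
  ],
)

```text
clock: 12.0
tcp_pos: [0.576, 0.0244, 0.1989]
orientation: [-0.002, 0.595, 0.803, -0.001]
wrist_force: [0.2, 0.5, -0.8]
finger_gap: 0.06
grip_force: 0.0
```

```bash
python3 go.py .5814 .100 .13 16.8
```

```text
slide [70.69 27.44 68.92] ang [-0.2  -0.08  0.11]
12.0 [575.96  24.37 198.92] [-0.1   0.33 -0.03  1.21 -0.    1.18] [ 0.23  0.5  -0.78] 0.060004229053976316 0.0
```

Request:
jog_arm(
  moves=[
    {"fingers": 0.3, "slide": [36, 14, 20], "angular": [0, 0, 0]},
    {"fingers": 0.3, "slide": [70, 27, 40], "angular": [0, 0, 0]},
    {"fingers": 0.3, "slide": [70, 27, 68], "angular": [0, 0, 0]},
    {"fingers": 0.3, "slide": [70, 27, 68], "angular": [0, 0, 0]},
    {"fingers": 0.3, "slide": [70, 27, 68], "angular": [0, 0, 0]},
    {"fingers": 0.3, "slide": [70, 27, 68], "angular": [0, 0, 0]},
  ],
)

```text
clock: 12.5
tcp_pos: [0.5825, 0.0964, 0.1331]
orientation: [-0.0, 0.596, 0.803, -0.001]
wrist_force: [0.0, 0.1, 0.3]
finger_gap: 0.0598
grip_force: 0.0
```

```bash
python3 go.py .5814 .100 .07 16.8; python3 w.py w6
```

```text
slide [ 3.8   0.06 63.09] ang [-0.09 -0.    0.07]
12.5 [582.54  96.37 133.09] [ 0.03  0.4  -0.11  1.07 -0.    1.3 ] [0.01 0.15 0.3 ] 0.059837995349925004 0.0
[0.5825 0.0964 0.1331] 12.5
pin [108.5, 43.1] 0.78 [0.4621 0.1797 0.077 ]
fix [279.7, 147.7] 0.64 [0.5698 0.1485 0.    ]
```

View pics/w6.png

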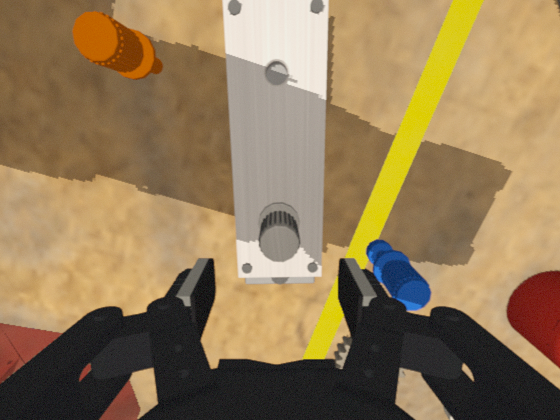

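Knob top at (279,240), the fingers' midline at x≈277; the blue look-alike at (400,280) is outside the right finger, and the empty bore is at (277,72).

```bash
python3 - <<'E'
from h import *
s=get_state();p=read_camera("wrist")
print(s["tcp_pos"],atz(p,(279,240),.093,s),atz(p,(277,72),.047,s))
print(atz(p,(412,292),.06,s))
s["tcp_pos"]=np.array([.55256,.19651,.13015]);print(atz(p,(276,254),.093,s))
E
```

```text
[0.58406355 0.09593553 0.1348232 ] [0.58412162 0.10232074 0.093     ] [0.55455027 0.19658217 0.047     ]
[0.69538726 0.07943755 0.06      ]
[0.5529188  0.19568501 0.093     ]
```

Request:
jog_arm(
  moves=[
    {"fingers": 0.3, "slide": [5, 0, 15], "angular": [0, 0, 0]},
    {"fingers": 0.3, "slide": [5, 0, 40], "angular": [0, 0, 0]},
    {"fingers": 0.3, "slide": [5, 0, 62], "angular": [0, 0, 0]},
    {"fingers": 0.3, "slide": [5, 0, 62], "angular": [0, 0, 0]},
    {"fingers": 0.3, "slide": [5, 0, 62], "angular": [0, 0, 0]},
    {"fingers": 0.3, "slide": [5, 0, 62], "angular": [0, 0, 0]},
    {"fingers": 0.3, "slide": [5, 0, 62], "angular": [0, 0, 0]},
  ],
)

```text
clock: 13.28
tcp_pos: [0.583, 0.1017, 0.0733]
orientation: [0.001, 0.596, 0.803, 0.001]
wrist_force: [-0.3, 0.4, 0.8]
finger_gap: 0.0594
grip_force: 0.0
```

Request:
jog_arm(
  moves=[
    {"fingers": 1, "slide": [0, 0, 0], "angular": [0, 0, 0]},
    {"fingers": 1, "slide": [0, 0, 0], "angular": [0, 0, 0]},
    {"fingers": 1, "slide": [0, 0, 0], "angular": [0, 0, 0]},
    {"fingers": 1, "slide": [0, 0, 0], "angular": [0, 0, 0]},
    {"fingers": 1, "slide": [0, 0, 0], "angular": [0, 0, 0]},
    {"fingers": 1, "slide": [0, 0, 0], "angular": [0, 0, 0]},
  ],
  squeeze=60,
)

```text
clock: 13.78
tcp_pos: [0.5821, 0.102, 0.0722]
orientation: [0.001, 0.595, 0.804, 0.0]
wrist_force: [-0.1, 0.1, 6.6]
finger_gap: 0.0221
grip_force: 58.5
```

Request:
jog_arm(
  moves=[
    {"fingers": 1, "slide": [0, 0, -0.5], "angular": [0, 0, 0]},
    {"fingers": 1, "slide": [0, 0, -1], "angular": [0, 0, 0]},
    {"fingers": 1, "slide": [0, 0, -1.5], "angular": [0, 0, 0]},
    {"fingers": 1, "slide": [0, 0, -2], "angular": [0, 0, 0]},
    {"fingers": 1, "slide": [0, 0, -2.5], "angular": [0, 0, 0]},
    {"fingers": 1, "slide": [0, 0, -3], "angular": [0, 0, 0]},
    {"fingers": 1, "slide": [0, 0, -3], "angular": [0, 0, 0]},
    {"fingers": 1, "slide": [0, 0, -3], "angular": [0, 0, 0]},
  ],
)

```text
clock: 14.45
tcp_pos: [0.5814, 0.102, 0.0742]
orientation: [-0.0, 0.595, 0.803, -0.0]
wrist_force: [-0.6, -0.3, -0.7]
finger_gap: 0.0223
grip_force: 58.7
```

Request:
jog_arm(
  moves=[
    {"fingers": 1, "slide": [0, 0, -0.3], "angular": [0, 0, 0]},
    {"fingers": 1, "slide": [0, 0, -0.6], "angular": [0, 0, 0]},
    {"fingers": 1, "slide": [0, 0, -1], "angular": [0, 0, 0]},
    {"fingers": 1, "slide": [0, 0, -1.3], "angular": [0, 0, 0]},
    {"fingers": 1, "slide": [0, 0, -1.5], "angular": [0, 0, 0]},
    {"fingers": 1, "slide": [0, 0, -1.5], "angular": [0, 0, 0]},
    {"fingers": 1, "slide": [0, 0, -1.5], "angular": [0, 0, 0]},
  ],
)

```text
clock: 15.03
tcp_pos: [0.5813, 0.102, 0.0753]
orientation: [-0.0, 0.595, 0.803, -0.0]
wrist_force: [1.5, 0.7, -6.4]
finger_gap: 0.0227
grip_force: 58.9
```

Request:
jog_arm(
  moves=[
    {"fingers": 1, "slide": [0, 0, -0.3], "angular": [0, 0, 0]},
    {"fingers": 1, "slide": [0, 0, -0.6], "angular": [0, 0, 0]},
    {"fingers": 1, "slide": [0, 0, -0.9], "angular": [0, 0, 0]},
    {"fingers": 1, "slide": [0, 0, -1.2], "angular": [0, 0, 0]},
    {"fingers": 1, "slide": [0, 0, -1.5], "angular": [0, 0, 0]},
    {"fingers": 1, "slide": [0, 0, -1.5], "angular": [0, 0, 0]},
    {"fingers": 1, "slide": [0, 0, -1.5], "angular": [0, 0, 0]},
  ],
)

```text
clock: 15.62
tcp_pos: [0.5812, 0.102, 0.0767]
orientation: [-0.0, 0.595, 0.803, -0.0]
wrist_force: [2.7, 0.6, -13.4]
finger_gap: 0.0223
grip_force: 59.3
```

The retainer is resisting, so this is the sound pin. A little more pull, then hold.

Request:
jog_arm(
  moves=[
    {"fingers": 1, "slide": [0, 0, -0.3], "angular": [0, 0, 0]},
    {"fingers": 1, "slide": [0, 0, -0.6], "angular": [0, 0, 0]},
    {"fingers": 1, "slide": [0, 0, -0.6], "angular": [0, 0, 0]},
    {"fingers": 1, "slide": [0, 0, -0.6], "angular": [0, 0, 0]},
    {"fingers": 1, "slide": [0, 0, -0.6], "angular": [0, 0, 0]},
    {"fingers": 1, "slide": [0, 0, -0.6], "angular": [0, 0, 0]},
    {"fingers": 1, "slide": [0, 0, -0.6], "angular": [0, 0, 0]},
    {"fingers": 1, "slide": [0, 0, -0.6], "angular": [0, 0, 0]},
    {"fingers": 1, "slide": [0, 0, -0.6], "angular": [0, 0, 0]},
    {"fingers": 1, "slide": [0, 0, -0.6], "angular": [0, 0, 0]},
  ],
)

```text
clock: 16.45
tcp_pos: [0.5811, 0.102, 0.0775]
orientation: [-0.0, 0.595, 0.803, -0.0]
wrist_force: [3.6, 1.2, -19.9]
finger_gap: 0.0222
grip_force: 59.5
```

Request:
jog_arm(
  moves=[
    {"fingers": 1, "slide": [0, 0, 0], "angular": [0, 0, 0]},
    {"fingers": 1, "slide": [0, 0, 0], "angular": [0, 0, 0]},
    {"fingers": 1, "slide": [0, 0, 0], "angular": [0, 0, 0]},
    {"fingers": 1, "slide": [0, 0, 0], "angular": [0, 0, 0]},
    {"fingers": 1, "slide": [0, 0, 0], "angular": [0, 0, 0]},
    {"fingers": 1, "slide": [0, 0, 0], "angular": [0, 0, 0]},
    {"fingers": 1, "slide": [0, 0, 0], "angular": [0, 0, 0]},
  ],
)

```text
clock: 17.03
tcp_pos: [0.5811, 0.102, 0.0776]
orientation: [-0.0, 0.595, 0.803, -0.0]
wrist_force: [2.0, 2.0, -22.5]
finger_gap: 0.0226
grip_force: 59.7
```

The pull crept up to about 22 N; easing back to around 15 N.

Request:
jog_arm(
  moves=[
    {"fingers": 1, "slide": [0, 0, 0.8], "angular": [0, 0, 0]},
    {"fingers": 1, "slide": [0, 0, 1.2], "angular": [0, 0, 0]},
    {"fingers": 1, "slide": [0, 0, 1.2], "angular": [0, 0, 0]},
    {"fingers": 1, "slide": [0, 0, 1.2], "angular": [0, 0, 0]},
  ],
)

```text
clock: 17.37
tcp_pos: [0.5813, 0.102, 0.0771]
orientation: [0.0, 0.595, 0.803, -0.0]
wrist_force: [0.1, 0.4, -16.6]
finger_gap: 0.0224
grip_force: 60.2
```

Request:
jog_arm(
  moves=[
    {"fingers": 1, "slide": [0, 0, 0], "angular": [0, 0, 0]},
    {"fingers": 1, "slide": [0, 0, 0], "angular": [0, 0, 0]},
    {"fingers": 1, "slide": [0, 0, 0], "angular": [0, 0, 0]},
    {"fingers": 1, "slide": [0, 0, 0], "angular": [0, 0, 0]},
    {"fingers": 1, "slide": [0, 0, 0], "angular": [0, 0, 0]},
    {"fingers": 1, "slide": [0, 0, 0], "angular": [0, 0, 0]},
    {"fingers": 1, "slide": [0, 0, 0], "angular": [0, 0, 0]},
    {"fingers": 1, "slide": [0, 0, 0], "angular": [0, 0, 0]},
    {"fingers": 1, "slide": [0, 0, 0], "angular": [0, 0, 0]},
  ],
)

```text
clock: 18.12
tcp_pos: [0.5814, 0.102, 0.0767]
orientation: [-0.0, 0.595, 0.803, -0.0]
wrist_force: [-0.2, 0.3, -13.6]
finger_gap: 0.0222
grip_force: 60.4
```

Request:
jog_arm(
  moves=[
    {"fingers": 1, "slide": [0, 0, 1], "angular": [0, 0, 0]},
    {"fingers": 1, "slide": [0, 0, 2], "angular": [0, 0, 0]},
    {"fingers": 1, "slide": [0, 0, 3], "angular": [0, 0, 0]},
    {"fingers": 1, "slide": [0, 0, 4], "angular": [0, 0, 0]},
    {"fingers": 1, "slide": [0, 0, 4.8], "angular": [0, 0, 0]},
    {"fingers": 1, "slide": [0, 0, 4.8], "angular": [0, 0, 0]},
    {"fingers": 1, "slide": [0, 0, 4.8], "angular": [0, 0, 0]},
    {"fingers": 1, "slide": [0, 0, 4.8], "angular": [0, 0, 0]},
  ],
)

```text
clock: 18.78
tcp_pos: [0.5828, 0.102, 0.0728]
orientation: [0.001, 0.595, 0.803, 0.001]
wrist_force: [-0.2, -0.1, -0.6]
finger_gap: 0.0227
grip_force: 61.7
```

Request:
jog_arm(
  moves=[
    {"fingers": 1, "slide": [0, 0, 0.5], "angular": [0, 0, 0]},
    {"fingers": 1, "slide": [0, 0, 1], "angular": [0, 0, 0]},
    {"fingers": 1, "slide": [0, 0, 1.3], "angular": [0, 0, 0]},
    {"fingers": 1, "slide": [0, 0, 1.3], "angular": [0, 0, 0]},
    {"fingers": 1, "slide": [0, 0, 1.3], "angular": [0, 0, 0]},
    {"fingers": 1, "slide": [0, 0, 1.3], "angular": [0, 0, 0]},
  ],
)

```text
clock: 19.28
tcp_pos: [0.5826, 0.1019, 0.0723]
orientation: [0.001, 0.595, 0.803, 0.001]
wrist_force: [-1.9, -0.3, 7.9]
finger_gap: 0.0226
grip_force: 62.9
```

Seated: it presses down with 8 N at the starting height. Releasing and rising.

Request:
jog_arm(
  moves=[
    {"fingers": 0.3, "slide": [0, 0, 0], "angular": [0, 0, 0]},
    {"fingers": 0.3, "slide": [0, 0, 0], "angular": [0, 0, 0]},
    {"fingers": 0.3, "slide": [0, 0, 0], "angular": [0, 0, 0]},
    {"fingers": 0.3, "slide": [0, 0, 0], "angular": [0, 0, 0]},
    {"fingers": 0.3, "slide": [0, 0, 0], "angular": [0, 0, 0]},
  ],
)

```text
clock: 19.7
tcp_pos: [0.5814, 0.102, 0.0703]
orientation: [-0.0, 0.595, 0.803, -0.0]
wrist_force: [-0.2, 0.7, -0.4]
finger_gap: 0.06
grip_force: 0.0
```

Request:
jog_arm(
  moves=[
    {"fingers": 0.3, "slide": [0, 0, -15], "angular": [0, 0, 0]},
    {"fingers": 0.3, "slide": [0, 0, -45], "angular": [0, 0, 0]},
    {"fingers": 0.3, "slide": [0, 0, -80], "angular": [0, 0, 0]},
    {"fingers": 0.3, "slide": [0, 0, -115], "angular": [0, 0, 0]},
    {"fingers": 0.3, "slide": [0, 0, -150], "angular": [0, 0, 0]},
    {"fingers": 0.3, "slide": [0, 0, -160], "angular": [0, 0, 0]},
    {"fingers": 0.3, "slide": [0, 0, -160], "angular": [0, 0, 0]},
    {"fingers": 0.3, "slide": [0, 0, -160], "angular": [0, 0, 0]},
  ],
)

```text
clock: 20.37
tcp_pos: [0.5817, 0.102, 0.2303]
orientation: [0.0, 0.595, 0.803, 0.0]
wrist_force: [-0.1, 0.2, -1.0]
finger_gap: 0.0596
grip_force: 0.0
```

```bash
python3 - <<'E'
from h import *
p=read_camera("wrist");t=read_camera("top");c=read_camera("side")
a=cv2.resize(p["color"],(400,300));b=cv2.resize(t["color"][190:270,360:440],(300,300));d=cv2.resize(c["color"][120:300,230:390],(267,300))
cv2.imwrite("pics/f.png",np.vstack([a,np.hstack([b[:, :200],d[:, :200]])])[:,:,::-1])
E
```

```text
(no output)
```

View pics/f.png

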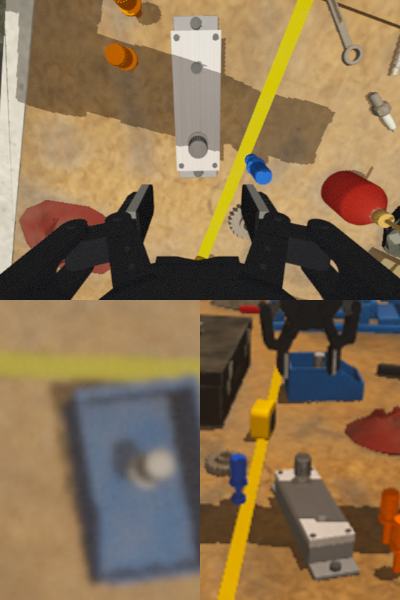

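The sound pin stands seated at (198,146), the loose pin is standing at rest in the bin (bottom left, about (150,465)), and the bystanders are undisturbed.

```bash
python3 -c "
from workcell import *
print(hand_in())"
```

```text
the job is handed in; nothing more can be done
None
```

The job is handed in: the pin without its collar stands upright at rest in the bin. The sound pin took a straight-up pull that crept to about 22 N before I eased it to about 15 N and held it for a second, and it is seated again. The bystanders look unmoved. The hand-in call returned no verdict.

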